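Mesh the grinding cup on the press-to-run glaze mill and hold it down

ROBOT

A 7-joint arm with a two-finger parallel gripper is mounted at the origin on the work surface. World frame = base frame: x ahead of the robot, y to its left, z up, the work surface at z = 0. Lengths are in mm, angles in rad, forces in N, time in s.
With the tool pointing down it reaches from about 425 to 1025 mm from the base axis. Payload 9.4 kg.
Tool frame: the origin (TCP) lies on the centre line of the jaws, within the pads' length; the fingertips stand 17 mm ahead of it and the grasp point (between the pads) lies 2 mm behind it; z points along the fingers, x is the direction in which the jaws open and shut, and the axes are right-handed (so a half turn about z gives the same grasp; the last joint's range is limited). The gripper opens to 85 mm and grips with 20 to 120 N. Pads are 22 mm wide; open, the fingers measure 114 mm over their backs; the gripper's body (76 mm by 85 mm) begins 54 mm behind the grasp point. The pads swing forward as they close: fully open they stand 13 mm farther back than shut.
Start: joints at [-1.426, 0.599, -0.003, 1.599, 0.002, 0.943, -0.08], TCP at [159.493, 707.238, 248.275] pointing down, gripper open.
Joint ranges: [-2.57, 2.57], [-0.35, 1.97], [-1.29, 1.29], [0.11, 2.56], [-1.05, 4.19], [0.11, 1.86], [-2.63, 2.63]. Speed limits (rad/s): [2.22, 2.22, 3.01, 3.01, 3.14, 3.14, 3.14].

INTERFACE

Orientations are given as a 3x3 rotation matrix whose columns are the frame's x, y, z axes.
In Python, from cell import get_state, camera, get_calibration, job_done gives the robot as it stands. The module is installed in compiled form; this text tells all that it offers.
- The arm moves only by the tool apply_moves, never from a script. Its argument "plan" is one flat list of numbers, 5 for each row, row after row: the shift along the tool's x, y, z in m, then the turn about the tool's z in degrees, then the opening, from -1 (shut) to 1 (fully open). A call has 1 to 5 rows; each row shifts and turns the commanded pose from where the row before left it, along the tool's axes as they then stand; what a row does not reach is not made up. A row lasts 1/12 s, in which the tool goes at most 41.7 mm and 7.16 degrees, less where a joint would pass 70% of its speed; a pose out of reach is approached as far as the arm can. A call with a gripper value outside its range is refused whole. The fingers move at their own pace and stop on an object; the grip force is fixed at half the most. Time passes only in rows, so rows that do not move let the fingers close. It gives the time, the measured TCP pose, the force and the opening at its end, in the units of the state.
- get_state(): the state, without advancing time (a new reading comes with each control period).
- camera(name): name is "side" or "top"; returns the picture (420x560x3 uint8, red, green, blue); there is no depth.
- get_calibration(name): a dict with "fx", "fy", "cx", "cy" (pixels), "distortion" ([k1, k2, p1, p2, k3] as OpenCV has them; the pictures are not rectified), "cam_to_world" (4x4, takes a point from camera to world coordinates). Camera axes: x right, y down, z forward; pixel columns grow to the right and rows downward; lengths in mm; the calibration is good to about 2 mm. A picture is of the moment at which its call begins. get_calibration takes no time and is no camera call.
- job_done(): hands the job in, once; it reports no verdict.
The state is a dict: "t": time; "joint_positions": joint angles; "qvel": joint speeds; "joint_efforts": joint torques, N m; "eef_pos": TCP position; "orientation": TCP orientation; "contact_force": force on the tool from outside, world axes, zero at the start; "torque": the same for the moment, N m; "width": finger opening in mm.
Only numpy, scipy, OpenCV 4.12 (cv2) and the standard library are available. Lean on these libraries where they do the work, as an engineer would, in place of code of your own. Each camera call takes 0.05 s, during which the arm holds its last target. There are 200 camera calls.

TASK

Switch on the power by throwing the toggle on the aluminium switch box fully over; only then pick up the grinding cup by its orange wing grip and lift it clear of the bench. Turn it until the cross-shaped slot under it meshes with the steel drive cross on top of the green mill, slide it fully home and press the red sprung ring all the way down. The mill runs only while it is pressed, so finish while still holding the cup pressed down, with the power left on and the other things on the bench left where they stand.

Things in the scene. Friction and masses are not known exactly. Their poses are not given: they have to be found in the camera images.
- toggle (a joint): Lever of the power switch: 0 = off, 1.0 rad = fully over, on (starts at 0 to 0.15). It stays where it is left; it takes about 2 N at the tip to move, and has a hard stop at 1.0.
- toggle_tip (a point): Centre of the black ball (26 mm across) on the end of the power switch lever. Off, the lever leans 0.5 rad from upright towards the robot's right (about -y); it swings towards the robot's left (about +y) and ends leaning 0.5 rad that way: the ball travels 48 mm, 106 mm above the bench at the ends, 112 mm half-way. Direction of travel: this point's own x axis, levelled.
- toggle_pivot (a point): Hinge of the switch lever, 62 mm above the bench and 50 mm from the ball's centre; the lever is a steel rod 10 mm thick. Below it are a block 70 x 50 x 25 mm, then the aluminium switch box 90 x 70 x 40 mm (long ways about along y), fixed at the far edge of the bench, turned by up to 0.15 rad.
- cup_grip (a point): Centre of the grinding cup's orange wing grip, 99 mm above the cup's foot. The grip is a bar 52 mm long (x), 18 mm thick (y), 38 mm tall, on an orange lid 68 mm across whose top is 80 mm above the foot. Below are a stainless body and a black skirt, 64 mm across. The closed cup is 118 mm tall, weighs about 0.3 kg and stands upright on the bench; z is up.
- cup_foot (a point): Centre of the cup's underside. The skirt has a cross-shaped slot in its underside, 20 mm deep, open downwards, with arms 14 mm wide and 40 mm from end to end, lying along the cup's x and y, so one arm lies right under the long way of the wing grip.
- grinding_cup: The grinding cup as a whole; its origin and axes are those of its foot.
- cross_top (a point): Centre of the top of the steel drive cross on the mill, 93 mm above the bench: two bars 36 mm long, 10 mm wide, along this point's x and y, standing 18 mm above the green housing (132 mm across at the foot, 75 mm tall). It starts at any angle and turns about the vertical with 0.1 N m. The cup meshes in any of the four quarter turns, with 2 mm clearance each side of a bar.
- ring_top (a point): Centre of the top of the red sprung safety ring round the drive cross (outside 82 mm, inside 46 mm), at rest 8 mm below the top of the cross (85 mm above the bench). The meshed cup's foot lands on it and pushes it down.
- safety_ring (a joint): How far the red ring is pressed down: 0 = up, 0.008 m = all the way (hard stop, the cup's foot is then 77 mm above the bench and 16 mm below the top of the cross). The spring takes 6 N to start and 12 N at the stop, the cup's own 3 N included, and lifts the cup again when let go.
- measuring_cup: Bystander: stainless measuring cup with a handle, 68 mm across, 70 mm tall; origin under its centre.
- glaze_jar: Bystander: blue jar with a white cap, 64 mm across, 75 mm tall; origin under its centre.
- planter: Bystander: terracotta planter with a small succulent, 124 mm across, 140 mm tall; origin under its centre.
- rib: Bystander: clear silicone rib, a flat slab 55 x 110 x 8 mm, lying flat on the bench.
- paddle: Bystander: bamboo paddle 260 mm long (its x), blade 70 mm wide, 10 mm thick, flat on the bench.
Mind the look-alikes: they are no part of the job. What is shaped like the part that bears toggle but purple is not meant. Leave any turquoise look-alike of the grinding_cup alone.

How it is judged (in metres and radians):
On the way, in this order (a step that is already met when the one before it is completed fails the run):
1. the power toggle is thrown on while the grinding cup still stands in its place (value of joint toggle above 0.8 rad and distance of grinding_cup from where it was at the start of the episode below 0.02 m), for 0.1 s.
2. the cup is held clear of the bench (height (world z) of cup_foot above 0.02 m and contact force between the fingers and grinding_cup above 1 N), for 0.2 s.
3. the cup is meshed on the drive cross and presses the ring down (value of joint safety_ring above 0.006 m and horizontal distance between cup_foot and cross_top below 0.005 m and z of cup_foot in the frame of cross_top below -0.012 m and angle between cup_grip's own z axis and vertical below 0.12 rad and (angle between the x axis of cup_grip and the x axis of cross_top, either way round below 0.25 rad or angle between the x axis of cup_grip and the y axis of cross_top, either way round below 0.25 rad) and contact force between the fingers and grinding_cup above 3 N), for 0.3 s.
At the end, for the whole second after the job is handed in: The toggle is on (above 0.8 rad). The cup is upright (within 0.12 rad), centred on the drive cross within 5 mm, lined up with it, its foot at least 12 mm below the top of the cross, and the gripper still presses it so that the red ring is more than 6 mm of its 8 mm down, through the last second (all of step 3 and value of joint toggle above 0.8 rad); the arm keeps its last pose, push and grip.
It fails at once if the measuring cup is shifted more than 30 mm (distance of measuring_cup from where it was at the start of the episode above 0.03 m).
It fails at once if the glaze jar is shifted more than 30 mm (distance of glaze_jar from where it was at the start of the episode above 0.03 m).
It fails at once if the planter is shifted more than 30 mm (distance of planter from where it was at the start of the episode above 0.03 m).
It fails at once if the rib is shifted more than 30 mm (distance of rib from where it was at the start of the episode above 0.03 m).
It fails at once if the paddle is shifted more than 30 mm (distance of paddle from where it was at the start of the episode above 0.03 m).
It also fails if it takes over 48 s, if anything falls off the work surface, if the arm or the gripper's body presses on something with over 40 N, if the wrist force passes 120 N, or if a joint passes its speed limit or range.

## Working session

There is one attempt and no reset: what is moved stays moved. The work goes in short steps, Python scripts to look and compute and a tool call to move; the robot and the scene stay as the last step left them, time stands still between calls to the robot, and variables do not carry over. Pictures are saved under pics/ and viewed, about 8 in all and at most 12, crops included, and the job is handed in when it is done.

Besides the shell and the picture viewer there is one more tool, called as a command line: name --argument value ..., lists and objects as JSON in quotes. apply_moves: Moves the arm, as the interface text tells. Its arguments: {"type":"object","properties":{"plan":{"type":"array","items":{"type":"number"}}},"required":["plan"]}

```bash
mkdir -p pics
cat > h.py <<'E'
import cv2,numpy as np
from cell import get_state,camera,get_calibration,job_done
def cal(n):
    c=get_calibration(n);K=np.array([[c['fx'],0,c['cx']],[0,c['fy'],c['cy']],[0,0,1.]])
    return K,np.array(c['distortion'],float),np.array(c['cam_to_world'],float)
def save(n,f,crop=None,s=1):
    im=camera(n)[:,:,::-1].copy()
    cv2.imwrite('pics/raw_'+f,im)
    if crop: x0,y0,x1,y1=crop; im=im[y0:y1,x0:x1]
    cv2.imwrite('pics/'+f,cv2.resize(im,None,fx=s,fy=s,interpolation=cv2.INTER_CUBIC)); 
def at(n,uv,z):
    K,d,T=cal(n);p=cv2.undistortPoints(np.array(uv,float).reshape(-1,1,2),K,d).reshape(-1,2)
    r=np.c_[p,np.ones(len(p))]@T[:3,:3].T;o=T[:3,3];z=np.broadcast_to(z,len(p))
    return o+r*((z-o[2])/r[:,2])[:,None]
def proj(n,P):
    K,d,T=cal(n);W=np.linalg.inv(T)
    return cv2.projectPoints(np.array(P,float).reshape(-1,3),cv2.Rodrigues(W[:3,:3])[0],W[:3,3],K,d)[0].reshape(-1,2)
E
python3 - <<'E'
from h import *
save('top','t0.png',s=1.4);save('side','s0.png',s=1.4)
np.set_printoptions(precision=3,suppress=True)
for n in('top','side'):print(cal(n)[0],cal(n)[2])
s=get_state();print(s)
E
```

```text
[[534.042   0.    280.217]
 [  0.    534.042 203.302]
 [  0.      0.      1.   ]] [[   0.002   -0.983    0.181  232.878]
 [  -1.      -0.002    0.001   -3.382]
 [  -0.      -0.181   -0.983 1543.805]
 [   0.       0.       0.       1.   ]]
[[385.836   0.    277.765]
 [  0.    385.836 208.656]
 [  0.      0.      1.   ]] [[   0.908   -0.196    0.37   115.337]
 [  -0.418   -0.464    0.781 -829.194]
 [   0.018   -0.864   -0.503  614.58 ]
 [   0.       0.       0.       1.   ]]
{'t': 0.1, 'joint_positions': array([-1.426,  0.6  , -0.003,  1.6  ,  0.002,  0.943, -0.08 ]), 'qvel': array([ 0.001, -0.002,  0.001, -0.002,  0.001, -0.001,  0.   ]), 'joint_efforts': array([  0.005, -77.799,   1.57 , -25.862,   0.013,   0.006,   0.   ]), 'eef_pos': array([159.42 , 706.842, 247.494]), 'orientation': array([[ 0.22 ,  0.976, -0.   ],
       [ 0.976, -0.22 , -0.001],
       [-0.001,  0.   , -1.   ]]), 'contact_force': array([ 0.491,  0.545, -0.238]), 'torque': array([ 0.016, -0.008, -0.004]), 'width': 85.28649458387223}
```

View pics/t0.png

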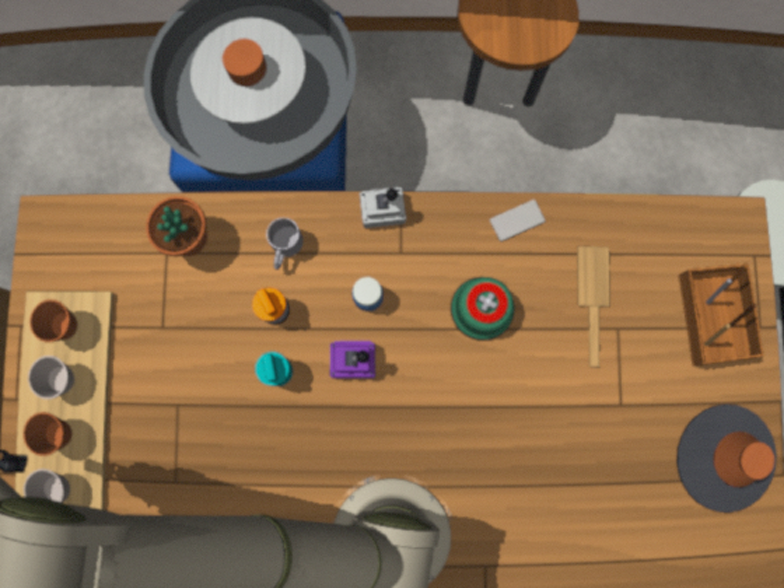

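View pics/s0.png

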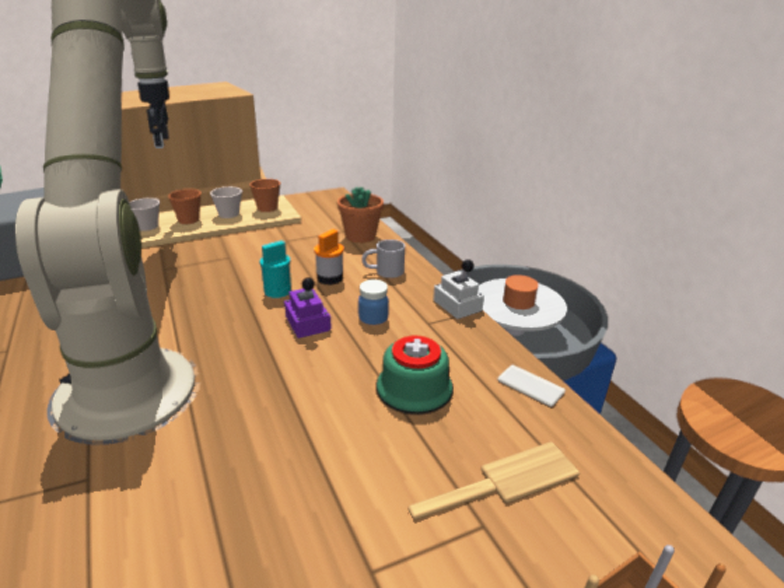

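The top view (scale 1.4) shows the aluminium switch ball at (392,195), the orange cup at (270,303) and the mill cross at (487,302). The turquoise cup and purple switch are the decoys. Next I'll enlarge those spots.

Run:
```python
import cv2,numpy as np
t=cv2.imread('pics/raw_t0.png');s=cv2.imread('pics/raw_s0.png')
def c(im,x,y,w=44,k=6):return cv2.resize(im[y:y+w,x:x+w],None,fx=k,fy=k,interpolation=cv2.INTER_CUBIC)
A=[(t,252,126),(t,170,194),(t,325,194)];B=[(s,308,180),(s,213,160),(s,276,228)]
cv2.imwrite('pics/c0.png',np.vstack([np.hstack([c(*a) for a in A]),np.hstack([c(*a) for a in B])]))
```

```text
(no output)
```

View pics/c0.png

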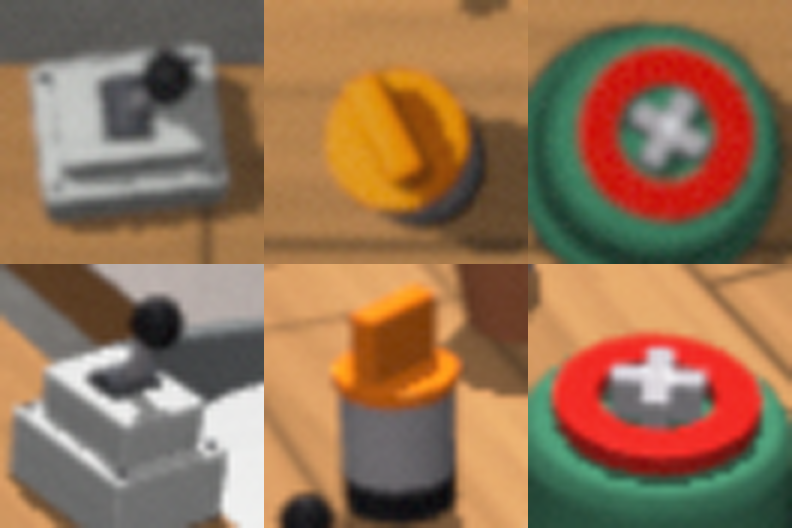

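```bash
cat > fit.py <<'E'
from h import *
from scipy.optimize import minimize
def bars(x,y,th,z):
    c,s=np.cos(th),np.sin(th);R=np.array([[c,-s],[s,c]]);out=[]
    for a,b in((18,5),(5,18)):
        q=np.array([[a,b],[-a,b],[-a,-b],[a,-b]])@R.T+[x,y];out.append(np.c_[q,[z]*4])
    return out
def cross(img,n,p0):
    k=8;im=img.astype(float);sat=im.max(2)-im.min(2);w=np.clip(im.min(2),0,255)-sat
    u0=proj(n,[p0[0],p0[1],93])[0].astype(int)-20
    W=cv2.resize(w[u0[1]:u0[1]+40,u0[0]:u0[0]+40],None,fx=k,fy=k,interpolation=cv2.INTER_CUBIC)
    def poly(P):
        m=np.zeros(W.shape,np.uint8)
        for q in P:cv2.fillPoly(m,[np.round(((proj(n,q)-u0)+.5)*k-.5).astype(int)],1)
        return m
    a=np.linspace(0,6.283,40)
    def sc(x,y,th):
        m=poly(bars(x,y,th,93));r=poly([np.c_[x+21*np.cos(a),y+21*np.sin(a),a*0+93]])
        r[m>0]=0
        return W[m>0].mean()-W[r>0].mean()
    best=max((sc(p0[0]+dx,p0[1]+dy,t),p0[0]+dx,p0[1]+dy,t) for dx in range(-6,7,2) for dy in range(-6,7,2) for t in np.arange(0,1.57,.1))
    best=max((sc(best[1]+dx,best[2]+dy,best[3]+t),best[1]+dx,best[2]+dy,best[3]+t) for dx in np.arange(-2,2.1,.5) for dy in np.arange(-2,2.1,.5) for t in np.arange(-.1,.11,.02))
    return best
E
python3 - <<'E'
from fit import *
np.set_printoptions(precision=1,suppress=True)
print('ball',at('top',[(280,138.67)],106),at('side',[(333.8,189.8)],106))
print('lid',at('top',[(192.5,217.2)],80),'griptop',at('top',[(190.5,215.3)],118))
e=at('top',np.array([(361-264,80),(408-264,175)])/6+[170,194],118);d=e[1]-e[0];print(e,np.linalg.norm(d),np.degrees(np.arctan2(d[1],d[0])))
e=at('side',np.array([(352,318-264),(430,288-264)])/6+[213-44,160],118);
e=at('side',np.array([(352-264,318-264),(430-264,288-264)])/6+[213,160],118);print(e)
# box front edge direction: top-face of aluminium box (z=40)
e=at('top',np.array([(30,68),(213,48),(45,207),(228,190)])/6+[252,126],40);print('box',e)
c=at('top',[(348.7,215.3)],93)[0];print('cross',c,at('top',[(348.25,216.4)],85),at('side',np.array([(659-528,378-264)])/6+[276,228],93))
for n,f in(('top','raw_t0'),('side','raw_s0')):print(n,cross(cv2.imread(f'pics/{f}.png'),n,c))
# bystanders
print('jar,mug,planter,turq,purple',at('top',np.array([(367,290),(284,232),(178,224),(273,370),(352,358)])/1.4,[75,70,120,80,60]))
E
```

```text
ball [[682.7  -1.3 106. ]] [[683.1  -4.  106. ]]
lid [[463.  242.3  80. ]] griptop [[462.3 241.5 118. ]]
[[484.2 254.2 118. ]
 [440.7 231.3 118. ]] 49.18857843032572 -152.2493388109971
[[439.  224.5 118. ]
 [489.3 245.2 118. ]]
box [[707.4  66.4  40. ]
 [717.7 -23.3  40. ]
 [636.9  58.3  40. ]
 [645.5 -30.5  40. ]]
cross [ 467.2 -191.4   93. ] [[ 465.4 -191.1   85. ]] [[ 467.8 -196.4   93. ]]Traceback (most recent call last):
  File "<stdin>", line 11, in <module>
  File "fit.py", line 22, in cross
    best=max((sc(best[1]+dx,best[2]+dy,best[3]+t),best[1]+dx,best[2]+dy,best[3]+t) for dx in np.arange(-2,2.1,.5) for dy in np.arange(-2,2.1,.5) for t in np.arange(-.1,.11,.02))
  File "fit.py", line 22, in <genexpr>
    best=max((sc(best[1]+dx,best[2]+dy,best[3]+t),best[1]+dx,best[2]+dy,best[3]+t) for dx in np.arange(-2,2.1,.5) for dy in np.arange(-2,2.1,.5) for t in np.arange(-.1,.11,.02))
              ~~^^^^^^^^^^^^^^^^^^^^^^^^^^^^^^^^^
  File "fit.py", line 18, in sc
    m=poly(bars(x,y,th,93));r=poly([np.c_[x+21*np.cos(a),y+21*np.sin(a),a*0+93]])
                              ~~~~^^^^^^^^^^^^^^^^^^^^^^^^^^^^^^^^^^^^^^^^^^^^^^^
  File "fit.py", line 14, in poly
    for q in P:cv2.fillPoly(m,[np.round(((proj(n,q)-u0)+.5)*k-.5).astype(int)],1)
                                          ~~~~^^^^^
  File "h.py", line 16, in proj
    K,d,T=cal(n);W=np.linalg.inv(T)
          ~~~^^^
  File "h.py", line 4, in cal
    c=get_calibration(n);K=np.array([[c['fx'],0,c['cx']],[0,c['fy'],c['cy']],[0,0,1.]])
ValueError: time passes only in moves, steps and waits
```

```bash
sed -i '2i import functools' h.py; sed -i 's/^def cal(n)/@functools.lru_cache(None)\ndef cal(n)/' h.py
python3 - <<'E'
from fit import *
np.set_printoptions(precision=1,suppress=True)
c=[467,-193]
for n,f in(('top','raw_t0'),('side','raw_s0')):print(n,np.array(cross(cv2.imread(f'pics/{f}.png'),n,c)).round(2))
print('jar,mug,planter,turq,purple',at('top',np.array([(367,290),(284,232),(178,224),(273,370),(352,358)])/1.4,[75,70,120,80,60]))
E
```

```text
top [ 100.8  469.5 -190.5    1. ]
side [ 176.8  468.5 -192.     1. ]
jar,mug,planter,turq,purple [[492.8  48.2  75. ]
 [613.5 219.   70. ]
 [618.1 426.9 120. ]
 [331.9 231.7  80. ]
 [358.2  77.5  60. ]]
```

apply_moves --plan '[0,0,0,-6.2,-1,0,0,0,-6.2,-1,0,0,0,-6.2,-1,-0.034,0.0186,0,0,-1,-0.034,0.0186,0,0,-1]'

```text
t: 0.52
eef_pos: [201.8, 643.7, 247.2]
orientation: [[-0.107, 0.994, -0.001], [0.994, 0.107, -0.0], [-0.0, -0.001, -1.0]]
contact_force: [1.0, 0.9, -0.4]
width: 25.3
```

apply_moves --plan '[-0.034,0.0186,0,0,-1,-0.034,0.0186,0,0,-1,-0.034,0.0186,0,0,-1,-0.034,0.0186,0,0,-1,-0.034,0.0186,0,0,-1]'

```text
t: 0.93
eef_pos: [314.2, 482.0, 248.1]
orientation: [[-0.103, 0.995, -0.0], [0.995, 0.103, -0.0], [-0.0, -0.0, -1.0]]
contact_force: [-0.1, -0.0, -0.1]
width: -0.0
```

apply_moves --plan '[-0.035,0.02,0,0,-1,-0.035,0.02,0,0,-1,-0.035,0.02,0,0,-1,-0.035,0.02,0,0,-1,-0.035,0.02,0,0,-1]'

```text
t: 1.35
eef_pos: [431.6, 318.2, 248.2]
orientation: [[-0.103, 0.995, -0.0], [0.995, 0.103, -0.0], [-0.0, -0.0, -1.0]]
contact_force: [0.2, -0.4, 0.5]
width: 0.3
```

apply_moves --plan '[-0.035,0.02,0,0,-1,-0.035,0.02,0,0,-1,-0.035,0.02,0,0,-1,-0.035,0.02,0,0,-1,-0.035,0.02,0,0,-1]'

```text
t: 1.77
eef_pos: [549.0, 154.4, 248.2]
orientation: [[-0.103, 0.995, -0.0], [0.995, 0.103, -0.0], [-0.0, -0.0, -1.0]]
contact_force: [0.7, 0.1, -0.4]
width: 0.2
```

apply_moves --plan '[-0.035,0.02,0,0,-1,-0.035,0.02,0,0,-1,-0.035,0.02,0,0,-1,-0.035,0.02,0,0,-1,-0.035,0.02,0,0,-1]'

```text
t: 2.18
eef_pos: [666.4, -9.5, 248.0]
orientation: [[-0.103, 0.995, -0.001], [0.995, 0.103, 0.0], [0.0, -0.001, -1.0]]
contact_force: [0.5, -0.0, -0.2]
width: -0.3
```

apply_moves --plan '[-0.024,0.008,0,0,-1,-0.023,0.008,0,0,-1,0,0,0.035,0,-1,0,0,0.035,0,-1,0,0,0.02,0,-1]'

```text
t: 2.6
eef_pos: [685.0, -53.4, 154.8]
orientation: [[-0.102, 0.995, -0.003], [0.995, 0.102, 0.0], [0.0, -0.003, -1.0]]
contact_force: [-0.9, 0.7, -1.1]
width: 0.2
```

Run:
```python
from h import *
a=camera('top')[:,:,::-1];b=camera('side')[:,:,::-1]
p=get_state()['eef_pos'];print(p)
f=lambda im,x,y:cv2.resize(im[y:y+80,x:x+80],None,fx=5,fy=5,interpolation=cv2.INTER_CUBIC)
cv2.imwrite('pics/c1.png',np.hstack([f(a,240,100),f(b,290,140)]))
```

```text
[684.04046608 -52.6791139  154.08526065]
```

View pics/c1.png

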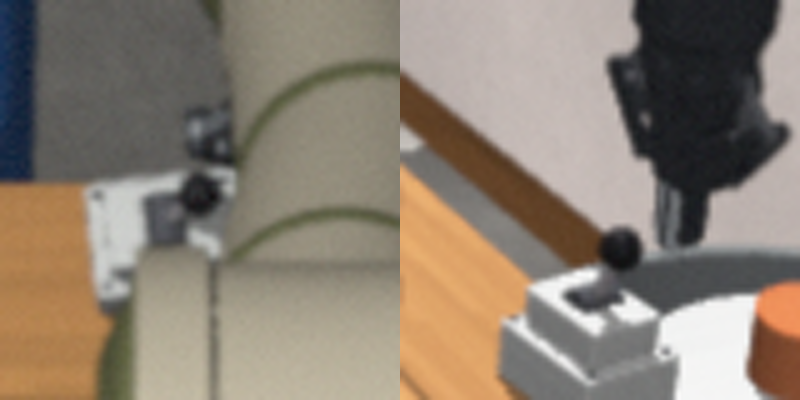

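apply_moves --plan '[0,0,0.024,0,-1,0,0,0.023,0,-1,0,0,0,0,-1,0.01,0,0,0,-1,0.01,0,0,0,-1]'

```text
t: 3.12
eef_pos: [685.3, -32.5, 113.2]
orientation: [[-0.101, 0.995, 0.002], [0.995, 0.101, -0.0], [-0.0, 0.002, -1.0]]
contact_force: [0.1, 0.5, 0.5]
width: 0.3
```

apply_moves --plan '[0.008,0,0,0,-1,0.008,0,0,0,-1,0.008,0,0,0,-1,0.008,0,0,0,-1,0.008,0,0,0,-1]'

```text
t: 3.53
eef_pos: [680.4, 8.1, 111.8]
orientation: [[-0.103, 0.995, 0.001], [0.995, 0.103, 0.0], [0.0, 0.001, -1.0]]
contact_force: [1.2, -0.7, 1.6]
width: 0.1
```

apply_moves --plan '[0.005,0,0,0,-1,0.004,0,0,0,-1,0.004,0,0,0,-1,0.003,0,0,0,-1,0.003,0,0,0,-1]'

```text
t: 3.95
eef_pos: [678.8, 19.0, 111.1]
orientation: [[-0.098, 0.995, 0.0], [0.995, 0.098, -0.007], [-0.007, -0.0, -1.0]]
contact_force: [2.7, -24.4, -0.6]
width: 0.1
```

apply_moves --plan '[-0.02,0,0,0,-1,0,0,-0.04,0,-1,0,0,-0.04,0,-1,0,0,-0.035,-6.8,1,0,0,-0.02,-6.8,1]'

```text
t: 4.37
eef_pos: [681.5, 6.4, 250.4]
orientation: [[-0.338, 0.941, 0.004], [0.941, 0.338, 0.0], [-0.001, 0.004, -1.0]]
contact_force: [1.4, 1.0, -0.6]
width: 23.4
```

Run:
```python
from h import *
b=camera('side')[:,:,::-1];print(get_state()['eef_pos'],get_state()['orientation'])
cv2.imwrite('pics/c2.png',cv2.resize(b[140:220,290:370],None,fx=5,fy=5,interpolation=cv2.INTER_CUBIC))
```

```text
[682.74985152   6.25734454 253.38313099] [[-3.46603377e-01  9.37975033e-01  8.30285308e-03]
 [ 9.38008343e-01  3.46612488e-01  3.61217205e-04]
 [-2.53905985e-03  7.91334457e-03 -9.99965465e-01]]
```

View pics/c2.png

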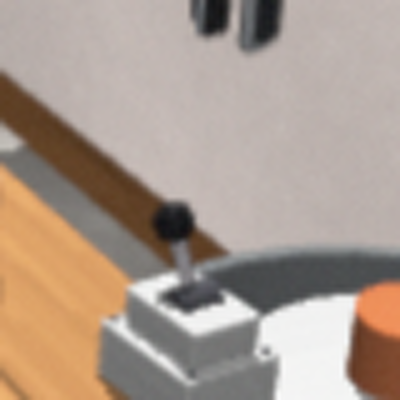

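Run:
```python
from h import *
print(at('side',[(324.6,184.2)],[106]),at('side',[(324.6,184.2)],[110]))
```

```text
[[676.93593862  37.52364719 106.        ]] [[672.51893606  30.70687398 110.        ]]
```

apply_moves --plan '[0,0,0,-5.7,1,0.038,-0.012,0,0,1,0.038,-0.012,0,0,1,0.038,-0.012,0,0,1,0.038,-0.012,0,0,1]'

```text
t: 4.83
eef_pos: [570.6, 124.1, 245.8]
orientation: [[-0.424, 0.906, -0.001], [0.906, 0.424, 0.0], [0.001, -0.001, -1.0]]
contact_force: [0.7, 0.3, -0.0]
width: 85.2
```

apply_moves --plan '[0.038,-0.012,0,0,1,0.038,-0.012,0,0,1,0.038,-0.012,0,0,1,0.038,-0.012,0,0,1,0,0,0,0,1]'

```text
t: 5.25
eef_pos: [458.4, 246.6, 246.2]
orientation: [[-0.434, 0.901, -0.003], [0.901, 0.434, 0.002], [0.003, -0.001, -1.0]]
contact_force: [1.0, 0.4, 0.5]
width: 85.3
```

apply_moves --plan '[-0.008,0.001,0.035,0,1,0,0,0.035,0,1,0,0,0.03,0,1,0,0,0,0,1]'

```text
t: 5.58
eef_pos: [466.1, 232.2, 141.7]
orientation: [[-0.426, 0.905, -0.007], [0.905, 0.426, -0.004], [-0.0, -0.008, -1.0]]
contact_force: [0.2, 0.0, 0.7]
width: 85.5
```

Run:
```python
from h import *
a=camera('top')[:,:,::-1];b=camera('side')[:,:,::-1]
p=get_state()['eef_pos'];print(p,proj('side',[p,[463,239.5,99]]))
f=lambda im,x,y:cv2.resize(im[y:y+80,x:x+80],None,fx=5,fy=5,interpolation=cv2.INTER_CUBIC)
cv2.imwrite('pics/c3.png',np.hstack([f(a,150,175),f(b,195,130)]))
```

```text
[468.00952291 233.26928303 145.83799509] [[235.27500231 158.25515727]
 [233.64643641 171.45699728]]
```

View pics/c3.png

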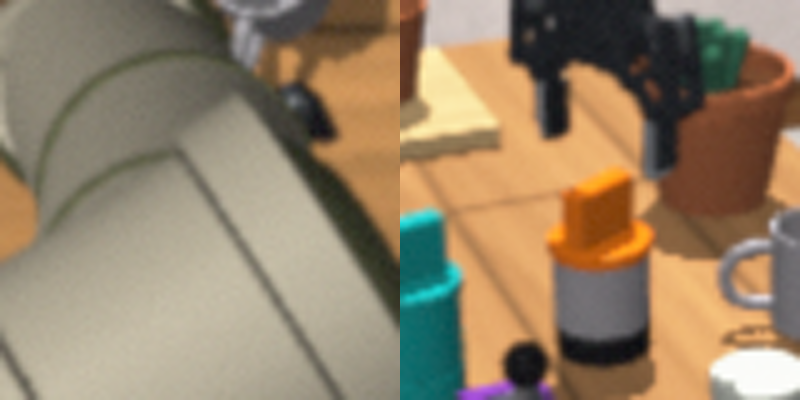

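apply_moves --plan '[0,0,0,0,1,0,0,0,0,1,0,0,0,0,1]'

```text
t: 5.93
eef_pos: [469.3, 233.8, 147.9]
orientation: [[-0.425, 0.905, 0.002], [0.905, 0.425, 0.001], [0.0, 0.003, -1.0]]
contact_force: [-0.6, -0.2, -0.0]
width: 85.4
```

Run:
```python
from h import *
s=get_state();print(s['eef_pos'],s['qvel'].round(3))
```

```text
[469.25016588 233.76543415 147.91626993] [-0.001  0.005  0.001  0.005  0.002 -0.005 -0.002]
```

apply_moves --plan '[0.008,-0.003,0,-0.8,1,0,0,0.016,0,1,0,0,0.015,0,1,0,0,0.015,0,1,0,0,0,0,1]'

```text
t: 6.35
eef_pos: [461.3, 239.6, 99.0]
orientation: [[-0.439, 0.898, -0.002], [0.898, 0.439, -0.001], [0.0, -0.002, -1.0]]
contact_force: [0.1, -0.4, -0.3]
width: 85.3
```

apply_moves --plan '[0,0,0,0,1,0,0,0,0,-1,0,0,0,0,-1,0,0,0,0,-1,0,0,0,0,-1]'

```text
t: 6.77
eef_pos: [462.6, 239.5, 101.0]
orientation: [[-0.438, 0.899, 0.001], [0.899, 0.438, 0.001], [0.0, 0.001, -1.0]]
contact_force: [0.4, 0.1, 0.1]
width: 38.7
```

apply_moves --plan '[0,0,0,0,-1,0,0,0,0,-1,0,0,0,0,-1]'

```text
t: 7.02
eef_pos: [462.3, 239.3, 100.4]
orientation: [[-0.438, 0.899, -0.0], [0.899, 0.438, -0.0], [-0.0, -0.0, -1.0]]
contact_force: [-0.5, -0.0, 1.8]
width: 17.3
```

apply_moves --plan '[0,0,-0.015,0,-1,0,0,-0.03,0,-1,0,0,-0.035,6.5,-1,0,0,-0.035,6.5,-1,0,0,-0.035,6.5,-1]'

```text
t: 7.43
eef_pos: [461.7, 238.9, 251.5]
orientation: [[-0.107, 0.994, -0.002], [0.994, 0.107, -0.0], [-0.0, -0.002, -1.0]]
contact_force: [0.6, 0.3, -2.7]
width: 17.3
```

apply_moves --plan '[0,0,0,6.5,-1,0,0,0,6.5,-1,0,0,0,6.5,-1,0,0,0,6.5,-1,0,0,0,6.5,-1]'

```text
t: 7.85
eef_pos: [461.9, 239.1, 250.1]
orientation: [[0.444, 0.896, -0.001], [0.896, -0.444, -0.0], [-0.001, -0.0, -1.0]]
contact_force: [-0.8, -1.0, -3.7]
width: 17.1
```

apply_moves --plan '[0,0,0,6.5,-1,0,0,0,0,-1,0,0,0,0,-1]'

```text
t: 8.1
eef_pos: [462.0, 239.4, 250.0]
orientation: [[0.534, 0.845, -0.001], [0.845, -0.534, -0.001], [-0.001, -0.0, -1.0]]
contact_force: [0.3, 0.4, -2.7]
width: 17.4
```

apply_moves --plan '[-0.03,0.02,0,0,-1,-0.03,0.02,0,0,-1,-0.03,0.02,0,0,-1,-0.03,0.02,0,0,-1,-0.03,0.02,0,0,-1]'

```text
t: 8.52
eef_pos: [465.7, 57.5, 250.3]
orientation: [[0.533, 0.846, -0.0], [0.846, -0.533, -0.0], [-0.0, -0.0, -1.0]]
contact_force: [0.1, -0.3, -2.4]
width: 17.2
```

apply_moves --plan '[-0.03,0.02,0,0,-1,-0.03,0.02,0,0,-1,-0.03,0.02,0,0,-1,-0.03,0.02,0,0,-1,-0.03,0.02,0,0,-1]'

```text
t: 8.93
eef_pos: [469.4, -122.9, 250.3]
orientation: [[0.534, 0.846, 0.0], [0.846, -0.534, 0.0], [0.0, -0.0, -1.0]]
contact_force: [0.2, 1.0, -3.4]
width: 17.2
```

apply_moves --plan '[-0.03,0.02,0,0,-1,-0.03,0.02,0,0,-1,0,0,0,0,-1,0,0,0,0,-1,0,0,0,0,-1]'

```text
t: 9.35
eef_pos: [470.9, -192.9, 250.0]
orientation: [[0.536, 0.844, -0.001], [0.844, -0.536, 0.001], [0.0, -0.001, -1.0]]
contact_force: [0.3, -0.2, -2.9]
width: 17.7
```

apply_moves --plan '[0,0,0,0,-1,0,0,0,0,-1]'

```text
t: 9.52
eef_pos: [471.4, -191.8, 250.2]
orientation: [[0.535, 0.845, -0.0], [0.845, -0.535, 0.001], [0.0, -0.0, -1.0]]
contact_force: [-0.4, 0.0, -3.4]
width: 17.2
```

Run:
```python
from h import *
b=camera('side')[:,:,::-1];cv2.imwrite('pics/raw_s4.png',b)
cv2.imwrite('pics/raw_t4.png',camera('top')[:,:,::-1])
p=get_state()['eef_pos'];print(p,get_state()['orientation'].round(3))
print(proj('side',[p,[p[0],p[1],p[2]-100],[p[0],p[1],p[2]-20],[469,-191.5,93]]))
cv2.imwrite('pics/c4.png',cv2.resize(b[140:300,210:370],None,fx=3.7,fy=3.7,interpolation=cv2.INTER_CUBIC))
```

```text
[ 471.48008079 -192.08524212  250.32856515] [[ 0.535  0.845  0.   ]
 [ 0.845 -0.535  0.   ]
 [ 0.    -0.    -1.   ]]
[[301.79606835 184.72673132]
 [299.57977833 224.73214397]
 [301.33547262 193.11454386]
 [297.33495461 245.72078992]]
```

View pics/c4.png

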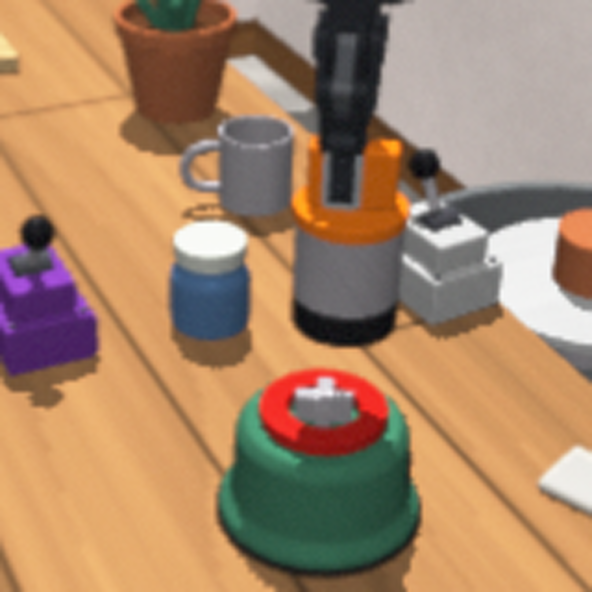

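Run:
```python
from h import *
np.set_printoptions(precision=1,suppress=True)
a=np.linspace(0,2*np.pi,120)
def ext(n,x,y,z,r):
    q=proj(n,np.c_[x+r*np.cos(a),y+r*np.sin(a),a*0+z]);return np.r_[q.min(0),q.max(0)]
T=lambda v,k,o:(np.array(v)+.5)/k-.5+o
print('init lid side meas u',T([332,463],6,213)-[44,44],'pred',ext('side',463,239.5,80,34))
print('init lid top meas',T([64,206],6,170),T([66,212],6,194),'pred',ext('top',463,239.5,80,34))
p=np.array([471.5,-192,250.3]);
for d in(0,5,10):
    x,y=p[:2]+d*np.array([.845,-.535]);f=p[2]-100.4
    print(d,'lid',ext('side',x,y,f+78,34)[[0,2]],'skirt',ext('side',x,y,f+5,32)[[0,2]],'foot v',ext('side',x,y,f,32)[3])
print('meas lid',T([292,410],3.7,210),'skirt',T([293,397],3.7,210),'foot v',T(342,3.7,140))
b=cv2.imread('pics/raw_s4.png').astype(int)
for f in('raw_s0','raw_s4'):
    b=cv2.imread(f'pics/{f}.png').astype(int);m=(b[:,:,2]>190)&(b[:,:,1]>80)&(b[:,:,1]<170)&(b[:,:,0]<60)
    n,l,s,c=cv2.connectedComponentsWithStats(m.astype(np.uint8));print(f,[r for r in s[1:] if r[4]>100])
t=cv2.imread('pics/raw_t4.png');cv2.imwrite('pics/c5.png',cv2.resize(t[160:270,290:400],None,fx=5,fy=5))
```

```text
init lid side meas u [223.9 245.8] pred [223.2 172.4 244.5 181.6]
init lid top meas [180.2 203.9] [204.6 228.9] pred [181.4 205.2 205.6 229.3]
0 lid [285.4 317.2] skirt [285.3 314. ] foot v 232.8353817400714
5 lid [287.7 319.5] skirt [287.6 316.3] foot v 233.0394978911702
10 lid [290.  321.9] skirt [289.8 318.5] foot v 233.24366039940523
meas lid [288.6 320.4] skirt [288.8 316.9] foot v 232.06756756756755
raw_s0 []
raw_s4 []
```

View pics/c5.png

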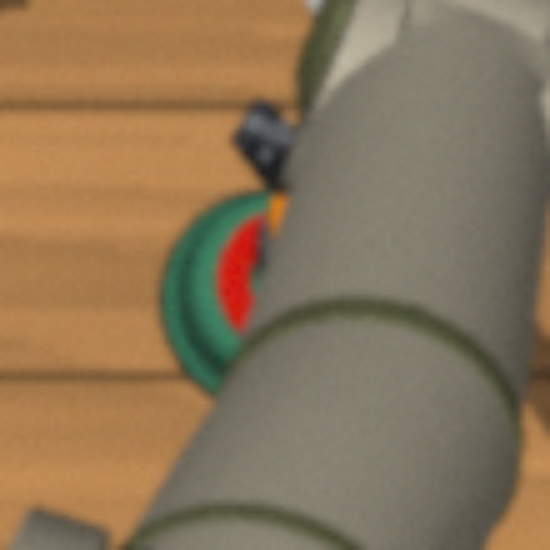

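apply_moves --plan '[-0.001,-0.008,0,0,-1,0,0,0.025,0,-1,0,0,0.023,0,-1,0,0,0,0,-1,0,0,0,0,-1]'

```text
t: 10.03
eef_pos: [463.1, -189.1, 201.9]
orientation: [[0.537, 0.844, -0.003], [0.844, -0.537, 0.001], [-0.001, -0.003, -1.0]]
contact_force: [0.2, 0.8, -3.5]
width: 17.1
```

apply_moves --plan '[0,0,0,0,-1,0,0,0,0,-1,0,0,0,0,-1]'

```text
t: 10.28
eef_pos: [464.5, -189.9, 203.4]
orientation: [[0.537, 0.843, 0.002], [0.843, -0.537, -0.0], [0.001, 0.002, -1.0]]
contact_force: [-0.1, 0.2, -3.0]
width: 17.2
```

Run:
```python
from h import *
b=camera('side')[:,:,::-1];cv2.imwrite('pics/raw_s6.png',b)
p=get_state()['eef_pos'];print(p)
cv2.imwrite('pics/c6.png',cv2.resize(b[185:285,250:350],None,fx=6,fy=6,interpolation=cv2.INTER_CUBIC))
```

```text
[ 464.41985867 -189.8331509   203.25008201]
```

View pics/c6.png

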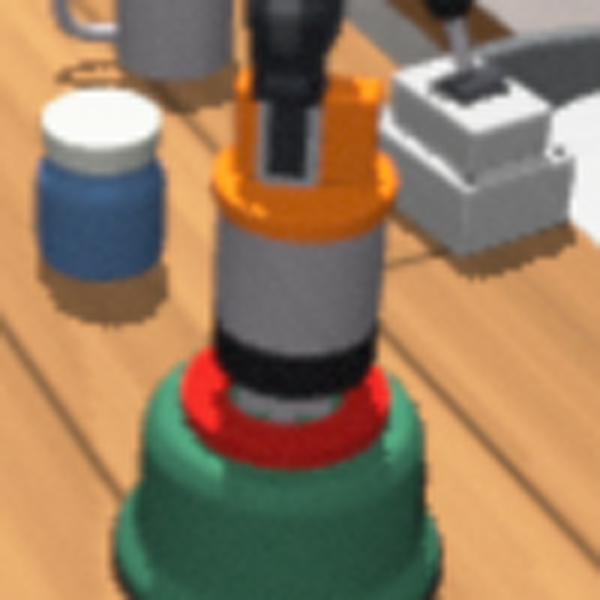

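Run:
```python
from h import *
np.set_printoptions(precision=2,suppress=True)
b=cv2.imread('pics/raw_s6.png').astype(float)
a=np.linspace(0,2*np.pi,180)
def ext(x,y,z,r):
    q=proj('side',np.c_[x+r*np.cos(a),y+r*np.sin(a),a*0+z]);return np.r_[q.min(0),q.max(0)]
K=8
def extent(mask,lo,hi):
    m=cv2.resize(mask,None,fx=K,fy=K,interpolation=cv2.INTER_LINEAR)>.5
    n,l,s,_=cv2.connectedComponentsWithStats(m[lo[1]*K:hi[1]*K,lo[0]*K:hi[0]*K].astype(np.uint8));s=s[1+np.argmax(s[1:,4])]
    f=lambda v,o:(v+.5)/K-.5+o
    return f(s[0],lo[0]),f(s[1],lo[1]),f(s[0]+s[2]-1,lo[0]),f(s[1]+s[3]-1,lo[1])
red=np.clip((b[:,:,2]-b[:,:,1]-60)/80,0,1)
print('ring',np.array(extent(red,(270,238),(325,268))))
dark=np.clip((110-b.max(2))/100,0,1)
dark=(np.clip((115-b.max(2))/90,0,1))
print('skirt',np.array(extent(dark,(275,236),(322,255))))
for z in(85,81):print('pred ring',z,ext(469,-191.5,z,41))
x,y=464.4,-189.8
for d in(0,3,6):
    X,Y=x+d*.845,y-d*.535
    print(d,'pred skirt',ext(X,Y,110,32)[[0,2]],'foot v',ext(X,Y,103,32)[3])
```

```text
ring [279.56 242.44 314.44 261.81]
skirt [285.56 238.56 312.06 251.31]
pred ring 85 [279.54 238.48 314.84 259.38]
pred ring 81 [279.5  239.84 314.72 260.8 ]
0 pred skirt [281.56 309.53] foot v 250.5404681910549
3 pred skirt [282.86 310.84] foot v 250.66553718252243
6 pred skirt [284.17 312.15] foot v 250.79058397677753
```

apply_moves --plan '[0.001,-0.003,0,0,-1,0,0,0.003,0,-1,0,0,0.003,0,-1,0,0,0.003,0,-1,0,0,0.003,0,-1]'

```text
t: 10.75
eef_pos: [462.1, -187.2, 189.9]
orientation: [[0.537, 0.843, 0.0], [0.843, -0.537, 0.0], [0.0, -0.0, -1.0]]
contact_force: [-0.2, 0.2, -3.0]
width: 17.2
```

apply_moves --plan '[0,0,0.001,0,-1,0,0,0,0,-1,0,0,0,0,-1]'

```text
t: 11.0
eef_pos: [462.0, -187.2, 189.1]
orientation: [[0.537, 0.843, -0.0], [0.843, -0.537, 0.0], [-0.0, -0.0, -1.0]]
contact_force: [0.6, 0.7, -3.4]
width: 17.2
```

Foot at 88.7 mm with no added force, so the cross is entering the slot. Continuing down.

apply_moves --plan '[0,0,0.003,0,-1,0,0,0.003,0,-1,0,0,0.003,0,-1,0,0,0,0,-1,0,0,0,0,-1]'

```text
t: 11.42
eef_pos: [462.3, -187.3, 180.4]
orientation: [[0.537, 0.843, 0.001], [0.843, -0.537, -0.0], [0.0, 0.001, -1.0]]
contact_force: [-1.6, 1.0, 5.8]
width: 17.2
```

apply_moves --plan '[0,0,0.002,0,-1,0,0,0.002,0,-1,0,0,0.001,0,-1,0,0,0,0,-1,0,0,0,0,-1]'

```text
t: 11.83
eef_pos: [462.4, -187.4, 177.0]
orientation: [[0.538, 0.843, 0.002], [0.843, -0.538, 0.0], [0.001, 0.002, -1.0]]
contact_force: [-4.7, 2.7, 28.2]
width: 17.6
```

apply_moves --plan '[0,-0.001,0,0,-1,0,0,0,0,-1,0,0,0,0,-1,0,0,0,0,-1,0,0,0,0,-1]'

```text
t: 12.25
eef_pos: [462.2, -187.2, 177.0]
orientation: [[0.538, 0.843, 0.003], [0.843, -0.538, -0.001], [0.001, 0.003, -1.0]]
contact_force: [-4.2, 1.3, 23.8]
width: 17.4
```

Run:
```python
from h import *
b=camera('side')[:,:,::-1]
s=get_state();print(s['eef_pos'],s['contact_force'],s['t'])
cv2.imwrite('pics/c7.png',cv2.resize(b[165:285,250:370],None,fx=5,fy=5,interpolation=cv2.INTER_CUBIC))
```

```text
[ 462.15372751 -187.24453984  177.04028636] [-2.97159675  1.25240604 23.99216805] 12.3
```

View pics/c7.png

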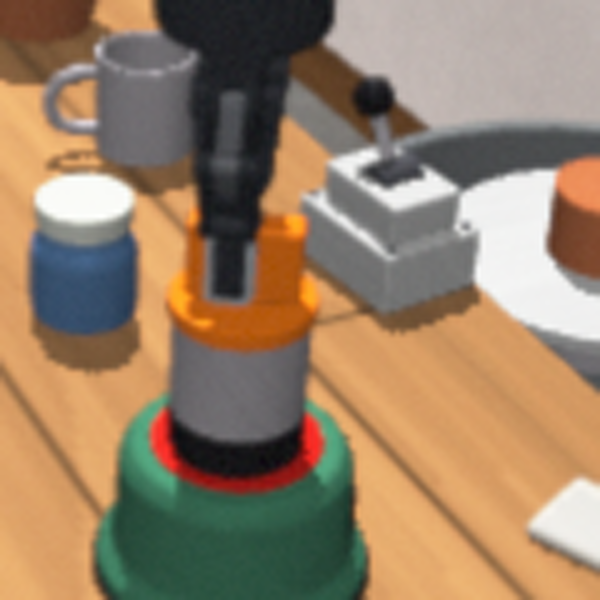

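The side view shows the cup seated on the mill, centred in the ring (skirt 172–303, ring 150–325). The ring is pressed down and the aluminium toggle leans to "on".

```bash
python3 -c "
from h import *
print(job_done());s=get_state();print(s['eef_pos'],s['contact_force'],s['width'])"
```

```text
the job is handed in; nothing more can be done
None
the job is handed in; nothing more can be done
```

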